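Unlock the vial shuttle and draw out its tray

TASK

Pull the red spring knob on the vial shuttle up, twist it clockwise until its cross-pin stands over the rest notch and ease it down into the notch, so that the lock stays retracted by itself; then draw the vial tray slowly out by its black handle, all the way to its front stop, and let go. Feel for the stop as you pull: do not strain the lock against it, do not twist before the pin is clear of its slot or press hard, never let the knob snap down, and leave everything else on the bench where it is.

Things in the scene. Friction and masses are not known exactly. Their poses are not given: they have to be found in the camera images.
- shuttle: The vial shuttle, fixed to the bench: grey base plate 300 x 215 x 12 mm, two rails along its x axis and a cream bracket carrying the lock. Origin on the bench surface, z up. The tray slides to the shuttle's -x, roughly towards the robot; the shuttle's yaw is within 0.35 rad of the robot's. The blue vial block on the tray is 74 mm high.
- tee: The lock's red T-knob on its stem: a bar 44 mm long (its x axis), 13 wide (its y), 22 high, free below. Origin at its top centre on the lock axis, 108 mm over the bench when locked; z up. It moves with lift and turn. Grip across the 13 mm from above, tips not below its underside. Over 13 N from stop or slot on the plunger (beyond the spring's pull), or 20 N pressing it into the notch, spoils it.
- collar: Brass collar, 39 mm wide, on the bracket; origin on the bench under the vertical lock axis, collar top at z = 59 mm. The dark sleeve in it, 33 mm wide, reaches at most 83 mm. A steel cross-pin parallel to the red bar lies in its deep slot; 1.22 rad clockwise is the rest notch: 7 mm wide for the 5 mm pin, brass floor 3.5 mm below the rim; a raised wall just past it stops the turn.
- lift (a joint): Lift of knob and lock tip, m: 0 locked, up positive. Pull: 4 N at 0, 0.25 N more per mm. The sleeve is screwed in differently each time and no pose shows it: the pin clears the rim at 9.5 to 19.5 mm; 2 mm higher is a hard stop (felt as a jump of the pull). Tip is out of the tray at 5 mm. In the notch: 6 to 16 mm, always 5.5 mm below the stop. Falling faster than 80 mm/s it has snapped.
- turn (a joint): Turn of the knob, rad: about 0 locked (0.05 of play either way), positive clockwise seen from above; 1.22 at the middle of the rest notch (0.07 of play either way).
- tray (a joint): Travel of the vial tray, m: 0 locked at the back, 0.090 at the front stop, towards the shuttle's -x. It slides with about 3 N of friction and stays where it is left; about 0.6 kg.
- handle_top (a point): Top centre of the tray's black upright handle, 77 mm over the bench: a fin 12 mm thick (along the shuttle's x), 56 mm wide (along its y), standing 45 mm clear above the tray's plate, whose top is 32 mm over the bench. Axes as the shuttle's. The blue vial block (12 vials, 74 mm high) begins 44 mm behind its back face.
- spare_vial: Loose amber vial, 20 mm wide, 36 mm high, standing on the base plate's right edge beside the tray; origin at its foot. Leave it alone.
- bottle: Loose glass bottle with blue cap, 80 mm wide, 150 mm high, near the shuttle; origin at its foot. Leave it alone.
- beaker: Loose glass beaker, 80 mm wide, 90 mm high, near the shuttle; origin at its foot. Leave it alone.
- wrench: Loose wrench lying right of the shuttle; origin under its middle. Leave it alone.
- screwdriver: Loose red screwdriver lying left of the shuttle; origin under its middle. Leave it alone.
- marker: Loose red marker pen, 120 mm long, lying right of the shuttle; origin under its middle. Leave it alone.
- fitting: Loose steel column fitting, 36 mm wide, 30 mm high, standing left of the shuttle; origin at its foot. Leave it alone.

How it is judged:
On the way, in this order (a step that is already met when the one before it is completed fails the run):
1. the knob rests in its notch, retracted, with the fingers off it and the tray still at the back (value of joint lift above 0.0055 m and value of joint turn between 1.12 and 1.32 rad and contact force between the fingers and tee below 0.1 N and value of joint tray below 0.005 m), for 0.2 s.
2. the tray is drawn out to its front stop (value of joint tray above 0.085 m), for 0.2 s.
At the end, for the whole second after the job is handed in: The knob rests by itself in its notch (turned 1.12 to 1.32 rad, lifted more than 5.5 mm), the tray stands at rest within 5 mm of its front stop, and both are let go (value of joint lift above 0.0055 m and value of joint turn between 1.12 and 1.32 rad and value of joint tray above 0.085 m and velocity of joint tray between -0.01 and 0.01 m/s); the robot touches nothing.
It fails at once if the lock is strained: between the plunger and its collar and sleeve more than 13 N before it is over the notch, or more than 20 N at any time (contact force between shuttle and collar above 20 N or (contact force between shuttle and collar above 13 N and value of joint turn below 1.1 rad)).
It fails at once if the knob snaps down, faster than 0.08 m/s (velocity of joint lift below -0.08 m/s).
It fails at once if the tray is jerked: faster than 0.3 m/s (velocity of joint tray above 0.3 m/s).
It fails at once if another thing on the bench is moved by more than 25 mm (distance of any of spare_vial, bottle, beaker, wrench, screwdriver, marker, fitting from where it was at the start of the episode above 0.025 m).
It also fails if it takes over 72 s, if anything falls off the work surface, if the arm or the gripper's body presses on something with over 40 N, if the wrist force passes 120 N, or if a joint passes its speed limit or range.

ROBOT

A 7-joint arm with a two-finger parallel gripper is mounted at the origin on the work surface. World frame = base frame: x ahead of the robot, y to its left, z up, the work surface at z = 0. Lengths are in m, angles in rad, forces in N, time in s.
With the tool pointing down it reaches from about 0.4 to 0.85 m from the base axis. Payload 10.4 kg.
Tool frame: the origin (TCP) lies midway between the tips of the shut fingers; the grasp point (between the pads) lies 19 mm behind it; z points along the fingers, y is the line along which they close (so a half turn about z gives the same grasp; the last joint's range is limited). The gripper opens to 87 mm and grips with 3 to 60 N. Pads are 19 mm wide; open, the fingers measure 117 mm over their backs; the gripper's body (75 mm by 190 mm) begins 51 mm behind the grasp point.
Start: joints at [1.266, 0.332, -0.065, 1.46, 0.022, 1.35, -0.088], TCP at [0.174, -0.6, 0.223] pointing down, gripper open.
Joint ranges: [-2.6, 2.6], [-0.5, 2.12], [-1.47, 1.34], [0.16, 2.42], [-1.27, 4.41], [0.06, 2.06], [-2.6, 2.6]. Speed limits (rad/s): [2.22, 2.22, 2.79, 2.79, 3.14, 3.14, 3.14].

INTERFACE

Orientations are given as a unit quaternion [x, y, z, w].
In Python, from bench import r gives the robot as it stands.
- The arm moves only by the tool arm_command, never from a script. Its arguments are lists of equal length, an entry for each row: "xyz": the shift along the world's x, y, z in m, a list of three; "rot": the turn, a rotation vector about the world's x, y, z in rad, a list of three. In form: {"xyz": [[tx, ty, tz], ...], "rot": [[ax, ay, az], ...]}. A call has 1 to 20 rows; each row is the pose to reach, as a shift and turn from the pose commanded when the call began; what a row does not reach only later rows make up. A row lasts 1/12 s, in which the tool goes at most 41.7 mm and 7.16 degrees, less where a joint would pass 70% of its speed; a pose out of reach is approached as far as the arm can. A call with a gripper value outside its range is refused whole. "grip" is the opening, from 0 (shut) to 1 (fully open), set as the call begins (left out, the last holds). The fingers move at their own pace and stop on an object; "squeeze" is the grip in N (left out, the last holds). Time passes only in rows, so rows that repeat a pose let the fingers close. It gives the time, the measured TCP pose, the force, the opening and the grip force at its end, in the units of the state.
- r.read_state(): the state, without advancing time (a new reading comes with each control period).
- r.camera(name): name is "side" or "top"; returns the picture (480x640x3 uint8, red, green, blue); there is no depth.
- r.camera_model(name): a dict with "fx", "fy", "cx", "cy" (pixels), "T" (4x4, takes a point from camera to world coordinates). Camera axes: x right, y up, looking along -z (the intrinsics and any distortion apply to the point x, -y, -z); pixel columns grow to the right and rows downward; lengths in m; the calibration is good to about 2 mm. A picture is of the moment at which its call begins. camera_model takes no time and is no camera call.
- r.close_job(): hands the job in; it is judged then, once.
Trained networks look in the newest picture that a camera, given by its name, has taken for a name from the list of things; names that differ only in an ending like _2 or _b are one class to them, and where a whole thing is asked for, a point or a joint stands for the part that bears it (a point fixed in the world has none). Each returns a list of dicts, best first, with "conf" (0 to 1); they miss things now and then, are a little off and sometimes report something else, mostly with a low value. They report only what shows in the picture. A call takes as long as a camera call.
- r.look_for(label, camera): "at" ([x, y, z] in m, in the coordinates of the camera as it stood for that picture, good to about 4 mm: the middle of the surface that is visible of it).
- r.spot_point(label, camera): "at" ([x, y, z] in m, in the coordinates of the camera as it stood for that picture, good to about 4 mm: a listed point, or the origin of a listed thing).
The state is a dict: "time": time; "joint_positions": joint angles; "joint_vel": joint speeds; "joint_torque": joint torques, N m; "ee_pos": TCP position; "eef_rot": TCP orientation; "ft_force": force on the tool from outside, world axes, zero at the start; "torque": the same for the moment, N m; "width": finger opening in m; "grip_force": force on a finger pad.
Only numpy, scipy, OpenCV 4.12 (cv2) and the standard library are available. Lean on these libraries where they do the work, as an engineer would, in place of code of your own. Each camera call takes 0.05 s, during which the arm holds its last target. There are 200 camera calls.

## Working session

There is one attempt and no reset: what is moved stays moved. The work goes in short steps, Python scripts to look and compute and a tool call to move; the robot and the scene stay as the last step left them, time stands still between calls to the robot, and variables do not carry over. Pictures are saved under pics/ and viewed, at most 10 in all, crops included, and the job is handed in when it is done.

Besides the shell and the picture viewer there is one more tool, called after ">>>" by a JSON object that holds its "op" and its "data". arm_command: Moves the arm, as the interface text tells. Its arguments: {"type":"object","properties":{"xyz":{"type":"array"},"rot":{"type":"array"},"grip":{"type":"number"},"squeeze":{"type":"number"}},"required":["xyz","rot"]}

```bash
ls; mkdir -p pics; cat > h.py <<'E'
import numpy as np,cv2
from bench import r
def w(cam,p):
    T=np.array(r.camera_model(cam)["T"]);return (T@np.r_[p,1])[:3]
def pix(cam,P):
    m=r.camera_model(cam);p=np.linalg.inv(np.array(m["T"]))@np.r_[P,1]
    return m["cx"]+m["fx"]*p[0]/-p[2], m["cy"]+m["fy"]*-p[1]/-p[2]
def ray(cam,u,v,z):
    m=r.camera_model(cam);T=np.array(m["T"]);d=T[:3,:3]@np.array([(u-m["cx"])/m["fx"],-(v-m["cy"])/m["fy"],-1]);o=T[:3,3]
    return o+d*(z-o[2])/d[2]
E
python3 - <<'E'
from h import *
np.set_printoptions(precision=4,suppress=True)
for c in("top","side"):
    im=r.camera(c);cv2.imwrite(f"pics/{c}0.png",im[:,:,::-1])
    m=r.camera_model(c);print(c,{k:v for k,v in m.items() if k!='T'},np.array(m["T"]))
    for l in("tee","collar","handle_top","shuttle"):
        print(l,[(round(d["conf"],2),w(c,d["at"])) for d in r.spot_point(l,c)[:2]])
s=r.read_state();print(s)
E
```

```text
pics
top {'fx': 499.88182148855145, 'fy': 499.88182148855145, 'cx': 317.11066004663655, 'cy': 232.73539600705683} [[-0.047   0.9758 -0.2134  0.4087]
 [-0.9989 -0.0448  0.0155  0.0189]
 [ 0.0056  0.2139  0.9768  1.0825]
 [ 0.      0.      0.      1.    ]]
tee [(0.64, array([ 0.6502, -0.0158,  0.1089]))]
collar [(0.68, array([ 0.6478, -0.0167, -0.0002]))]
handle_top [(0.41, array([ 0.6293, -0.0753, -0.0011]))]
shuttle [(0.94, array([ 0.6312, -0.0752, -0.0051])), (0.35, array([ 0.6396, -0.1725,  0.0133]))]
side {'fx': 456.3787620637719, 'fy': 456.3787620637719, 'cx': 312.2401033584604, 'cy': 244.79448191786196} [[ 0.9896  0.0759 -0.1226  0.5075]
 [-0.1441  0.4943 -0.8573 -0.6934]
 [-0.0044  0.866   0.5001  0.5304]
 [ 0.      0.      0.      1.    ]]
tee [(0.65, array([ 0.6338, -0.3618,  0.0031])), (0.56, array([ 0.6473, -0.0142,  0.1147]))]
collar [(0.73, array([ 0.5649, -0.1007,  0.0786]))]
handle_top [(0.61, array([ 0.5667, -0.1005,  0.0788])), (0.26, array([ 0.566 , -0.2738,  0.0038]))]
shuttle [(0.98, array([ 0.6298, -0.0778, -0.0012])), (0.49, array([ 0.5632, -0.2773,  0.0004]))]
{'time': 0.5, 'joint_positions': array([ 1.2664,  0.3322, -0.0647,  1.4601,  0.0216,  1.3499, -0.0885]), 'joint_vel': array([-0.0007,  0.0001,  0.    , -0.0008, -0.001 ,  0.0011,  0.0002]), 'joint_torque': array([ -0.0004, -62.2561,   0.0246, -38.9849,  -0.061 ,   0.0323,
         0.    ]), 'ee_pos': array([ 0.1738, -0.6003,  0.2225]), 'eef_rot': array([0.9901, 0.1404, 0.    , 0.    ]), 'ft_force': array([-0.0974, -0.0938, -0.0177]), 'torque': array([-0.0358,  0.0212,  0.0066]), 'grip_force': 0.0, 'width': 0.08679920454698956}
```

View pics/top0.png

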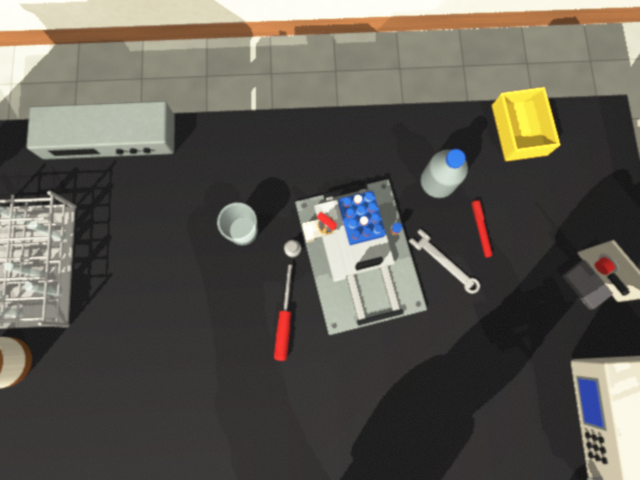

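View pics/side0.png

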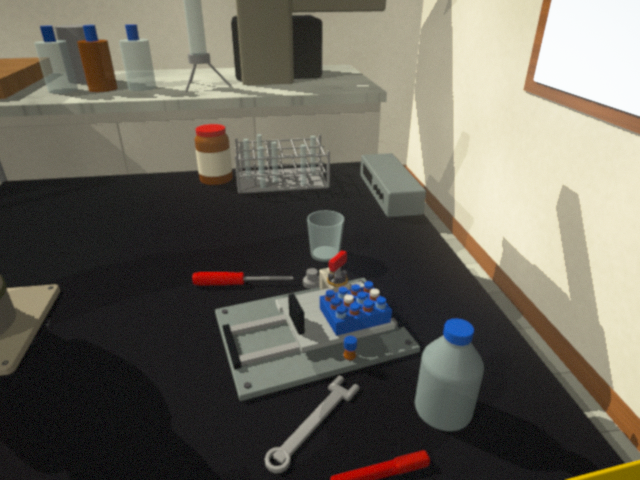

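The top view shows the red knob at about (327,222), the handle fin at (371,262), the blue vials at (362,215), and the base plate corners near (297,195), (388,181), (425,308) and (331,333). The side view shows the knob at (338,262) and the handle at (296,312). I'll enlarge both to get precise angles.

```bash
python3 - <<'E'
from h import *
a=cv2.imread("pics/top0.png");b=cv2.imread("pics/side0.png")
x=cv2.resize(a[180:300,290:390],None,fx=4,fy=4,interpolation=cv2.INTER_CUBIC)
y=cv2.resize(b[240:360,270:370],None,fx=4,fy=4,interpolation=cv2.INTER_CUBIC)
cv2.imwrite("pics/crop0.png",np.hstack([x,y]))
C=[(297,195),(388,181),(425,308),(331,333)]
P=[ray("top",*c,0.012)[:2] for c in C];
for p in P: print(p.round(4))
def ya(p,q): d=p-q; return np.arctan2(d[1],d[0])
print("yaw x edges",ya(P[0],P[3]),ya(P[1],P[2]),"y edges",ya(P[0],P[1])-np.pi/2,ya(P[3],P[2])-np.pi/2)
# red tee mask
for cam,im,z,box in(("top",a,.108,(205,240,310,345)),("side",b,.1,(245,285,322,352))):
    h=cv2.cvtColor(im,cv2.COLOR_BGR2HSV);m=((h[...,0]<6)|(h[...,0]>174))&(h[...,1]>150)&(h[...,2]>90)
    k=np.zeros_like(m);k[box[0]:box[1],box[2]:box[3]]=1;m&=k.astype(bool)
    v,u=np.nonzero(m);W=np.array([ray(cam,i,j,z)[:2] for i,j in zip(u,v)])
    e,V=np.linalg.eigh(np.cov(W.T));print(cam,len(u),u.mean(),v.mean(),W.mean(0),"ang",np.arctan2(V[1,1],V[0,1]),np.sqrt(12*e))
print(pix("top",[.65,-.016,.108]),pix("side",[.65,-.016,.108]))
E
```

```text
[0.7306 0.0426]
[ 0.754  -0.1627]
[ 0.4685 -0.2194]
[ 0.4259 -0.0171]
yaw x edges 0.1935297091494858 0.19615132073448524 y edges 0.11360832328185388 0.20772908524602984
top 158 326.7721518987342 220.70886075949366 [ 0.64539442 -0.01707146] ang 0.8529163175608306 [0.01548931 0.0418241 ]
side 224 337.1919642857143 260.3392857142857 [ 0.64908095 -0.01676561] ang 1.0409415891901752 [0.0206403  0.06350134]
(np.float64(326.11584155368524), np.float64(218.49970291742522)) (np.float64(337.7761720826276), np.float64(256.1496827616359))
```

View pics/crop0.png

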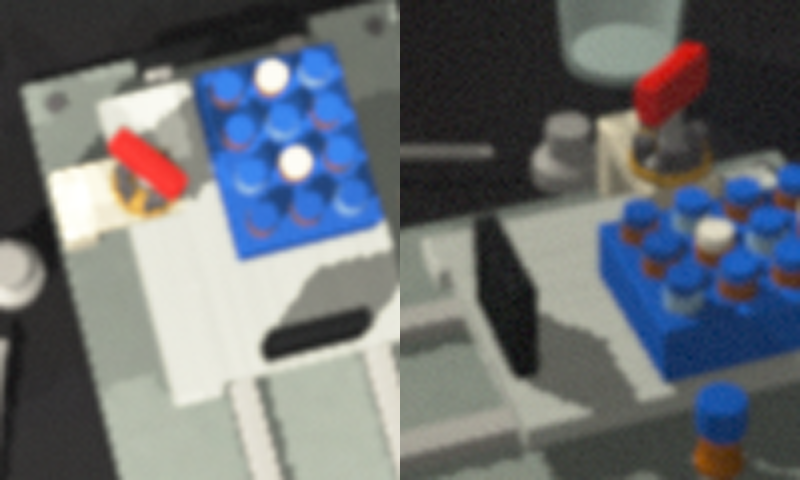

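The crop shows the red bar running from upper left to lower right and the fin at a clear spot with nothing against it. I'll fit the box silhouettes in both views to pin down x, y and yaw.

```bash
cat > fit.py <<'E'
from h import *
from scipy.optimize import minimize
def fit(ims,maskf,boxes,L,W,z0,z1,x0,off=True,S=4):
    obs={}
    for c,im in ims.items():
        m=maskf(im);b=boxes[c];k=np.zeros(m.shape,np.float32);k[b[0]:b[1],b[2]:b[3]]=m[b[0]:b[1],b[2]:b[3]]
        obs[c]=(k[b[0]:b[1],b[2]:b[3]],b)
    def cost(p):
        t=0
        for c,(k,b) in obs.items():
            P=[]
            for sx in(-1,1):
                for sy in(-1,1):
                    for z in(z0,z1):
                        X,Y=sx*L/2,sy*W/2;C,s=np.cos(p[2]),np.sin(p[2])
                        P.append(pix(c,[p[0]+C*X-s*Y,p[1]+s*X+C*Y,z]))
            P=(np.array(P)-[b[2]-.5,b[0]-.5])*8
            h=cv2.convexHull((P*16).astype(np.int32))
            g=np.zeros((k.shape[0]*8,k.shape[1]*8),np.uint8);cv2.fillConvexPoly(g,h,255,shift=4)
            g=cv2.resize(g,k.shape[::-1],interpolation=cv2.INTER_AREA)/255.
            t+=np.abs(cv2.GaussianBlur(g-k,(3,3),0)).sum()/k.sum()
        return t
    best=None
    for a in(-.2,0,.2):
        s=np.array(x0)+[0,0,a]
        o=minimize(cost,s,method="Nelder-Mead",options=dict(initial_simplex=[s,s+[.006,0,0],s+[0,.006,0],s+[0,0,.1]],xatol=1e-4,fatol=1e-4))
        if best is None or o.fun<best.fun:best=o
    return best.x.round(4),round(best.fun,3)
def red(im):
    h=cv2.cvtColor(im,cv2.COLOR_BGR2HSV);return ((h[...,0]<7)|(h[...,0]>173))&(h[...,1]>150)&(h[...,2]>80)
def dark(im): return im.max(2)<65
E
python3 - <<'E'
from fit import *
a=cv2.imread("pics/top0.png");b=cv2.imread("pics/side0.png")
bx=dict(top=(205,240,310,345),side=(245,275,322,352))
for I in(dict(top=a),dict(side=b),dict(top=a,side=b)):
    print("tee",list(I),fit(I,red,bx,.044,.013,.086,.108,[.648,-.016,.85]))
bx=dict(top=(254,272,353,386),side=(290,336,286,306))
for I in(dict(top=a),dict(side=b),dict(top=a,side=b)):
    print("handle",list(I),fit(I,dark,bx,.012,.056,.032,.077,[.566,-.1,.195]))
E
```

```text
tee ['top'] (array([ 0.6487, -0.0171,  0.8225]), np.float64(0.223))Traceback (most recent call last):
  File "<stdin>", line 5, in <module>
  File "fit.py", line 26, in fit
    o=minimize(cost,s,method="Nelder-Mead",options=dict(initial_simplex=[s,s+[.006,0,0],s+[0,.006,0],s+[0,0,.1]],xatol=1e-4,fatol=1e-4))
    res = _minimize_neldermead(fun, x0, args, callback, bounds=bounds,
                               **options)
    fxr = func(xr)
    fx = function(np.copy(x), *(wrapper_args + args))
  File "fit.py", line 16, in cost
    P.append(pix(c,[p[0]+C*X-s*Y,p[1]+s*X+C*Y,z]))
             ~~~^^^^^^^^^^^^^^^^^^^^^^^^^^^^^^^^^
  File "h.py", line 6, in pix
    m=r.camera_model(cam);p=np.linalg.inv(np.array(m["T"]))@np.r_[P,1]
ValueError: time passes only in moves, steps and waits
```

```bash
sed -i 's/r.camera_model(cam)/M(cam)/; 2a import functools\nM=functools.cache(lambda c:r.camera_model(c))' h.py
python3 - <<'E'
from fit import *
a=cv2.imread("pics/top0.png");b=cv2.imread("pics/side0.png")
bx=dict(top=(205,240,310,345),side=(245,275,322,352))
for I in(dict(top=a),dict(side=b),dict(top=a,side=b)):
    print("tee",list(I),fit(I,red,bx,.044,.013,.086,.108,[.648,-.016,.85]))
bx=dict(top=(254,272,353,386),side=(290,336,286,306))
for I in(dict(top=a),dict(side=b),dict(top=a,side=b)):
    print("handle",list(I),fit(I,dark,bx,.012,.056,.032,.077,[.566,-.1,.195]))
s=r.read_state();print(s["time"])
E
```

```text
tee ['top'] (array([ 0.6487, -0.0171,  0.8225]), np.float64(0.223))
tee ['side'] (array([ 0.6506, -0.0116,  0.9089]), np.float64(0.202))
tee ['top', 'side'] (array([ 0.6495, -0.0157,  0.8884]), np.float64(0.486))
handle ['top'] (array([ 0.5634, -0.0997,  0.342 ]), np.float64(0.565))
handle ['side'] (array([ 0.5656, -0.0923,  0.1364]), np.float64(0.251))
handle ['top', 'side'] (array([ 0.5653, -0.0958,  0.1411]), np.float64(0.922))
0.5
```

>>> {"op": "arm_command", "data": {"xyz": [[0.04,0.05,0],[0.08,0.1,0],[0.12,0.145,0],[0.145,0.18,0],[0.17,0.21,0],[0.195,0.24,0],[0.22,0.27,0],[0.245,0.3,0],[0.27,0.33,0],[0.295,0.36,0],[0.32,0.39,0],[0.345,0.42,0],[0.37,0.455,0],[0.395,0.485,0],[0.42,0.515,0],[0.44,0.54,-0.01],[0.46,0.565,-0.02],[0.475,0.584,-0.03],[0.475,0.584,-0.04],[0.475,0.584,-0.05]], "rot": [[0,0,0.03],[0,0,0.06],[0,0,0.09],[0,0,0.12],[0,0,0.15],[0,0,0.18],[0,0,0.21],[0,0,0.24],[0,0,0.27],[0,0,0.3],[0,0,0.33],[0,0,0.36],[0,0,0.39],[0,0,0.42],[0,0,0.45],[0,0,0.48],[0,0,0.51],[0,0,0.54],[0,0,0.578],[0,0,0.578]], "grip": 0.45}}

```text
time: 2.17
ee_pos: [0.6494, -0.0124, 0.171]
eef_rot: [0.908, 0.42, 0.0, -0.001]
ft_force: [-0.1, -0.3, -0.2]
width: 0.039
grip_force: 0.0
```

>>> {"op": "arm_command", "data": {"xyz": [[0,0,-0.02],[0,0,-0.04],[0,0,-0.055],[0,0,-0.065],[0,0,-0.075],[0,0,-0.08],[0,0,-0.083],[0,0,-0.083],[0,0,-0.083]], "rot": [[0,0,0],[0,0,0],[0,0,0],[0,0,0],[0,0,0],[0,0,0],[0,0,0],[0,0,0],[0,0,0]]}}

```text
time: 2.92
ee_pos: [0.6492, -0.0164, 0.0903]
eef_rot: [0.909, 0.417, 0.0, 0.0]
ft_force: [0.7, 1.4, -0.5]
width: 0.039
grip_force: 0.0
```

```bash
python3 - <<'E'
from h import *
s=r.read_state();print(s["time"],s["ee_pos"],s["ft_force"])
a=r.camera("top")[180:270,270:390,::-1];b=r.camera("side")[200:290,280:400,::-1]
f=lambda i:cv2.resize(i,(400,300),interpolation=cv2.INTER_CUBIC)
cv2.imwrite("pics/g1.png",np.hstack([f(a),f(b)]))
E
```

```text
2.9167 [ 0.6491952  -0.01642915  0.09026654] [ 0.68241232  1.35126645 -0.4707421 ]
```

View pics/g1.png

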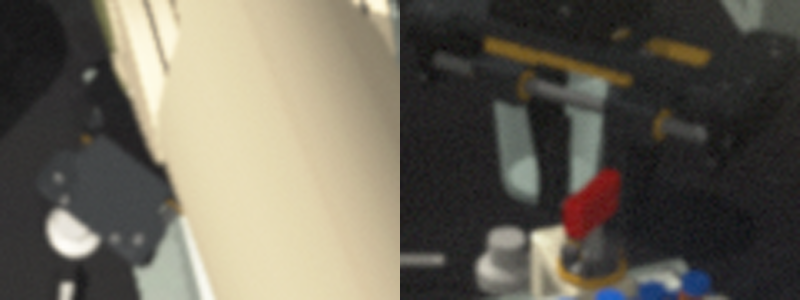

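```bash
python3 - <<'E'
from h import *
s=r.read_state();p=s["ee_pos"];d=np.array([.762,-.648,0])
for n,k in(("A",-1),("B",1)):
    for o in(.0195,.03):
        for z in(0,.04): 
            u,v=pix("side",p+d*k*o+[0,0,z]);print(n,o,z,round((u-280)/.3+400),round((v-200)/.3))
b=r.camera("side")[190:290,270:410,::-1];b=np.clip(b.astype(float)*2.5,0,255).astype(np.uint8)
cv2.imwrite("pics/g2.png",cv2.resize(b,(784,560),interpolation=cv2.INTER_CUBIC))
E
```

```text
A 0.0195 0 559 205
A 0.0195 0.04 560 141
A 0.03 0 543 200
A 0.03 0.04 543 136
B 0.0195 0 623 226
B 0.0195 0.04 625 161
B 0.03 0 640 232
B 0.03 0.04 643 166
```

View pics/g2.png

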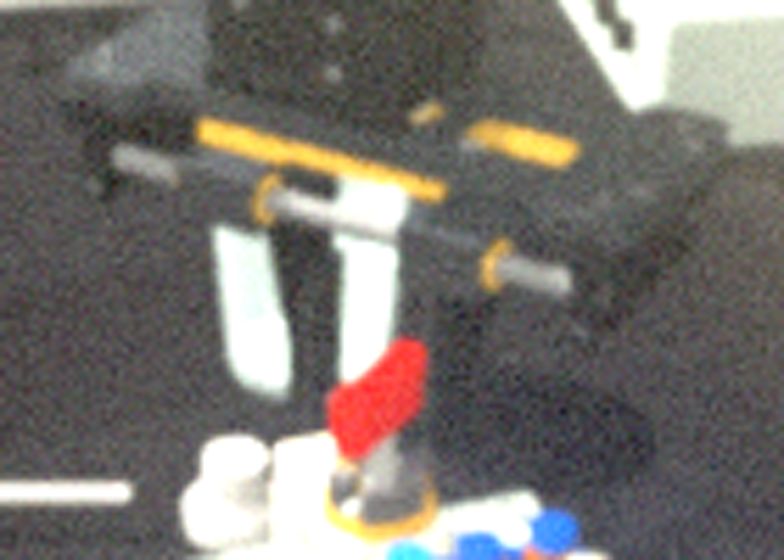

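The pale strips are the beaker seen behind the dark fingers. The bar's middle, at x≈377 in this crop, sits midway between the fingers (323 and 431). I'll close gently.

>>> {"op": "arm_command", "data": {"xyz": [[0,0,0],[0,0,0],[0,0,0],[0,0,0],[0,0,0],[0,0,0]], "rot": [[0,0,0],[0,0,0],[0,0,0],[0,0,0],[0,0,0],[0,0,0]], "grip": 0.0, "squeeze": 3}}

```text
time: 3.57
ee_pos: [0.6491, -0.0166, 0.0897]
eef_rot: [0.909, 0.417, 0.0, 0.0]
ft_force: [1.2, -0.5, 0.6]
width: 0.0128
grip_force: 3.0
```

>>> {"op": "arm_command", "data": {"xyz": [[0.0003,-0.0002,0],[0.0003,-0.0002,0],[0.0003,-0.0002,0]], "rot": [[0,0,0],[0,0,0],[0,0,0]], "grip": 0.0, "squeeze": 20}}

```text
time: 3.82
ee_pos: [0.6492, -0.0167, 0.0896]
eef_rot: [0.909, 0.417, 0.0, 0.0]
ft_force: [0.7, -0.8, 0.0]
width: 0.013
grip_force: 20.0
```

```bash
cat > s.py <<'E'
from h import *
np.set_printoptions(precision=4,suppress=True)
s=r.read_state();q=s["eef_rot"]
print(s["time"],s["ee_pos"],"yaw",2*np.arctan2(q[1],q[0]),"F",s["ft_force"],"M",s["torque"],s["joint_positions"])
E
python3 s.py
```

```text
3.8167 [ 0.6492 -0.0167  0.0896] yaw 0.859716499674942 F [ 0.7245 -0.8342  0.0338] M [-0.1686 -0.3124  0.032 ] [ 0.368   0.5467 -0.5602  1.5179  0.3055  1.1648 -0.9588]
```

>>> {"op": "arm_command", "data": {"xyz": [[0.0003,-0.0002,0.001],[0.0003,-0.0002,0.002],[0.0003,-0.0002,0.003],[0.0003,-0.0002,0.004],[0.0003,-0.0002,0.005],[0.0003,-0.0002,0.005],[0.0003,-0.0002,0.005]], "rot": [[0,0,0],[0,0,0],[0,0,0],[0,0,0],[0,0,0],[0,0,0],[0,0,0]]}}

```text
time: 4.4
ee_pos: [0.6493, -0.0168, 0.0944]
eef_rot: [0.909, 0.417, -0.0, -0.0]
ft_force: [1.9, -0.0, -6.3]
width: 0.0127
grip_force: 20.0
```

```bash
python3 s.py
```

```text
4.4 [ 0.6493 -0.0168  0.0944] yaw 0.859828399204096 F [ 1.8795 -0.0474 -6.3261] M [-0.0477 -0.3855  0.0029] [ 0.3689  0.5425 -0.5615  1.5131  0.3027  1.1738 -0.9565]
```

>>> {"op": "arm_command", "data": {"xyz": [[0,0,0.001],[0,0,0.002],[0,0,0.003],[0,0,0.004],[0,0,0.005],[0,0,0.005],[0,0,0.005]], "rot": [[0,0,0],[0,0,0],[0,0,0],[0,0,0],[0,0,0],[0,0,0],[0,0,0]]}}

```text
time: 4.98
ee_pos: [0.6493, -0.0167, 0.0995]
eef_rot: [0.909, 0.417, -0.0, -0.0]
ft_force: [1.6, -0.0, -6.5]
width: 0.013
grip_force: 20.0
```

```bash
python3 s.py
```

```text
4.9833 [ 0.6493 -0.0167  0.0995] yaw 0.8598367903893068 F [ 1.6477 -0.0095 -6.4645] M [-0.0485 -0.3314  0.0302] [ 0.3698  0.5377 -0.563   1.5087  0.2999  1.1824 -0.9546]
```

>>> {"op": "arm_command", "data": {"xyz": [[0,0,0.0005],[0,0,0.001],[0,0,0.0015],[0,0,0.0015]], "rot": [[0,0,0],[0,0,0],[0,0,0],[0,0,0]]}}

```text
time: 5.32
ee_pos: [0.6493, -0.0167, 0.1011]
eef_rot: [0.909, 0.417, -0.0, -0.0]
ft_force: [0.4, -0.7, -6.9]
width: 0.0127
grip_force: 20.0
```

>>> {"op": "arm_command", "data": {"xyz": [[0,0,0.0003],[0,0,0.0006],[0,0,0.0006]], "rot": [[0,0,0],[0,0,0],[0,0,0]]}}

```text
time: 5.57
ee_pos: [0.6494, -0.0168, 0.1017]
eef_rot: [0.909, 0.417, -0.0, 0.0]
ft_force: [1.6, -1.2, -6.4]
width: 0.0131
grip_force: 20.0
```

>>> {"op": "arm_command", "data": {"xyz": [[0,0,0.0003],[0,0,0.0006],[0,0,0.0006]], "rot": [[0,0,0],[0,0,0],[0,0,0]]}}

```text
time: 5.82
ee_pos: [0.6494, -0.0168, 0.1023]
eef_rot: [0.909, 0.417, -0.0, 0.0]
ft_force: [0.9, -0.2, -6.6]
width: 0.0131
grip_force: 20.0
```

>>> {"op": "arm_command", "data": {"xyz": [[0,0,0.0003],[0,0,0.0006],[0,0,0.0006]], "rot": [[0,0,0],[0,0,0],[0,0,0]]}}

```text
time: 6.07
ee_pos: [0.6494, -0.0167, 0.1029]
eef_rot: [0.909, 0.417, -0.0, 0.0]
ft_force: [0.3, 0.8, -7.8]
width: 0.013
grip_force: 20.0
```

>>> {"op": "arm_command", "data": {"xyz": [[0,0,0.0003],[0,0,0.0005],[0,0,0.0005]], "rot": [[0,0,0],[0,0,0],[0,0,0]]}}

```text
time: 6.32
ee_pos: [0.6493, -0.0168, 0.1032]
eef_rot: [0.909, 0.417, -0.0, 0.0]
ft_force: [1.7, 0.4, -9.2]
width: 0.0131
grip_force: 20.0
```

>>> {"op": "arm_command", "data": {"xyz": [[0,0,0.0002],[0,0,0.0003],[0,0,0.0003]], "rot": [[0,0,0],[0,0,0],[0,0,0]]}}

```text
time: 6.57
ee_pos: [0.6493, -0.0168, 0.1034]
eef_rot: [0.909, 0.417, -0.0, -0.0]
ft_force: [1.5, -0.2, -11.6]
width: 0.0131
grip_force: 20.0
```

Stop felt at TCP z ≈ 0.103 (lift about 13.4 mm). I'll back off 1 mm and start the turn in small steps.

>>> {"op": "arm_command", "data": {"xyz": [[0,0,-0.0003],[0,0,-0.0007],[0,0,-0.001],[0,0,-0.001],[0,0,-0.001],[0,0,-0.001],[0,0,-0.001],[0,0,-0.001]], "rot": [[0,0,0],[0,0,0],[0,0,0],[0,0,-0.03],[0,0,-0.06],[0,0,-0.1],[0,0,-0.1],[0,0,-0.1]]}}

```text
time: 7.23
ee_pos: [0.6495, -0.0168, 0.1029]
eef_rot: [0.928, 0.371, 0.0, 0.0]
ft_force: [0.6, 0.5, -6.7]
width: 0.0126
grip_force: 20.0
```

```bash
python3 s.py
```

```text
7.2333 [ 0.6495 -0.0168  0.1029] yaw 0.7610056183039768 F [ 0.6336  0.476  -6.6505] M [-0.138  -0.071   0.0102] [ 0.3576  0.5304 -0.5458  1.5063  0.2876  1.1851 -1.0455]
```

>>> {"op": "arm_command", "data": {"xyz": [[0,0,0],[0,0,0],[0,0,0],[0,0,0]], "rot": [[0,0,-0.03],[0,0,-0.06],[0,0,-0.1],[0,0,-0.1]]}}

```text
time: 7.57
ee_pos: [0.6495, -0.0168, 0.1029]
eef_rot: [0.946, 0.324, 0.0, 0.0]
ft_force: [-0.1, -0.7, -7.3]
width: 0.0128
grip_force: 20.0
```

```bash
python3 s.py
```

```text
7.5667 [ 0.6495 -0.0168  0.1029] yaw 0.6591677953528946 F [-0.0878 -0.7303 -7.2739] M [-0.1146 -0.1115 -0.0222] [ 0.3447  0.5265 -0.5273  1.5071  0.277   1.1825 -1.1405]
```

>>> {"op": "arm_command", "data": {"xyz": [[0,0,0],[0,0,0],[0,0,0],[0,0,0],[0,0,0],[0,0,0],[0,0,0],[0,0,0]], "rot": [[0,0,-0.05],[0,0,-0.1],[0,0,-0.15],[0,0,-0.2],[0,0,-0.25],[0,0,-0.3],[0,0,-0.3],[0,0,-0.3]]}}

```text
time: 8.23
ee_pos: [0.6496, -0.0169, 0.1028]
eef_rot: [0.984, 0.18, 0.0, 0.0]
ft_force: [1.5, -1.5, -7.5]
width: 0.0126
grip_force: 20.0
```

```bash
python3 s.py
```

```text
8.2333 [ 0.6496 -0.0169  0.1028] yaw 0.3627010826840433 F [ 1.511  -1.5484 -7.4855] M [-0.2259 -0.29    0.0062] [ 0.3065  0.5157 -0.4733  1.5094  0.2465  1.1756 -1.4173]
```

>>> {"op": "arm_command", "data": {"xyz": [[0.0001,-0.0001,0],[0.0002,-0.0002,0],[0.0002,-0.0003,0],[0.0002,-0.0003,0],[0.0002,-0.0003,0],[0.0002,-0.0003,0],[0.0002,-0.0003,0],[0.0002,-0.0003,0],[0.0002,-0.0003,0],[0.0002,-0.0003,0],[0.0002,-0.0003,0]], "rot": [[0,0,-0.05],[0,0,-0.1],[0,0,-0.15],[0,0,-0.2],[0,0,-0.25],[0,0,-0.3],[0,0,-0.35],[0,0,-0.4],[0,0,-0.45],[0,0,-0.45],[0,0,-0.45]]}}

```text
time: 9.15
ee_pos: [0.6497, -0.0172, 0.1027]
eef_rot: [0.999, -0.043, 0.0, 0.0]
ft_force: [0.8, -1.0, -7.7]
width: 0.0129
grip_force: 20.0
```

```bash
python3 s.py
```

```text
9.15 [ 0.6497 -0.0172  0.1027] yaw -0.08695629785130739 F [ 0.7892 -0.983  -7.7415] M [-0.3077 -0.3147 -0.0037] [ 0.2486  0.5021 -0.3924  1.5124  0.2019  1.1669 -1.8375]
```

>>> {"op": "arm_command", "data": {"xyz": [[0.0001,-0.0001,0],[0.0001,-0.0001,0],[0.0001,-0.0001,0],[0.0001,-0.0001,0],[0.0001,-0.0001,0],[0.0001,-0.0001,0],[0.0001,-0.0001,0],[0.0001,-0.0001,0],[0.0001,-0.0001,0]], "rot": [[0,0,-0.05],[0,0,-0.1],[0,0,-0.15],[0,0,-0.19],[0,0,-0.22],[0,0,-0.25],[0,0,-0.27],[0,0,-0.27],[0,0,-0.27]]}}

```text
time: 9.9
ee_pos: [0.6497, -0.0173, 0.1027]
eef_rot: [0.984, -0.178, 0.0, 0.0]
ft_force: [1.5, -1.5, -7.2]
width: 0.0127
grip_force: 20.0
```

```bash
python3 s.py
```

```text
9.9 [ 0.6497 -0.0173  0.1027] yaw -0.3583016368368988 F [ 1.5412 -1.4772 -7.1636] M [-0.4238 -0.2908 -0.0564] [ 0.2134  0.4953 -0.3441  1.5144  0.1759  1.1625 -2.0916]
```

>>> {"op": "arm_command", "data": {"xyz": [[0,0,-0.0004],[0,0,-0.0008],[0,0,-0.0012],[0,0,-0.0016],[0,0,-0.002],[0,0,-0.002],[0,0,-0.002]], "rot": [[0,0,0],[0,0,0],[0,0,0],[0,0,0],[0,0,0],[0,0,0],[0,0,0]]}}

```text
time: 10.48
ee_pos: [0.6498, -0.0172, 0.1007]
eef_rot: [0.984, -0.179, 0.0, 0.0]
ft_force: [0.8, -2.0, -6.2]
width: 0.0127
grip_force: 20.0
```

```bash
python3 s.py
```

```text
10.4833 [ 0.6498 -0.0172  0.1007] yaw -0.36019175923242164 F [ 0.7542 -2.0462 -6.1526] M [-0.5645 -0.2926  0.001 ] [ 0.213   0.4971 -0.3435  1.5162  0.1764  1.1589 -2.0939]
```

>>> {"op": "arm_command", "data": {"xyz": [[0,-0.0001,-0.0003],[0,-0.0002,-0.0006],[0,-0.0002,-0.0009],[0,-0.0002,-0.0012],[0,-0.0002,-0.0015],[0,-0.0002,-0.0015]], "rot": [[0,0,0],[0,0,0],[0,0,0],[0,0,0],[0,0,0],[0,0,0]]}}

```text
time: 10.98
ee_pos: [0.6497, -0.0173, 0.0991]
eef_rot: [0.984, -0.179, 0.0, 0.0]
ft_force: [1.3, -2.3, -5.9]
width: 0.0128
grip_force: 20.0
```

In the notch (well below rim level and still carrying the spring's pull). I'll go down to the floor.

>>> {"op": "arm_command", "data": {"xyz": [[0,-0.0001,-0.0003],[0,-0.0002,-0.0006],[0,-0.0002,-0.0009],[0,-0.0002,-0.0011],[0,-0.0002,-0.0011]], "rot": [[0,0,0],[0,0,0],[0,0,0],[0,0,0],[0,0,0]]}}

```text
time: 11.4
ee_pos: [0.6498, -0.0174, 0.0981]
eef_rot: [0.984, -0.179, 0.0, -0.0]
ft_force: [1.0, -1.2, -6.3]
width: 0.0129
grip_force: 20.0
```

>>> {"op": "arm_command", "data": {"xyz": [[0,0,-0.0003],[0,0,-0.0005],[0,0,-0.0005]], "rot": [[0,0,0],[0,0,0],[0,0,0]]}}

```text
time: 11.65
ee_pos: [0.6497, -0.0175, 0.0976]
eef_rot: [0.984, -0.179, 0.0, -0.0]
ft_force: [0.6, -1.8, -5.9]
width: 0.013
grip_force: 20.0
```

>>> {"op": "arm_command", "data": {"xyz": [[0,0,-0.0002],[0,0,-0.0004],[0,0,-0.0004]], "rot": [[0,0,0],[0,0,0],[0,0,0]]}}

```text
time: 11.9
ee_pos: [0.6498, -0.0174, 0.0973]
eef_rot: [0.984, -0.179, 0.0, -0.0]
ft_force: [0.3, -1.3, -6.0]
width: 0.013
grip_force: 20.0
```

>>> {"op": "arm_command", "data": {"xyz": [[0,0,-0.0002],[0,0,-0.0004],[0,0,-0.0004]], "rot": [[0,0,0],[0,0,0],[0,0,0]]}}

```text
time: 12.15
ee_pos: [0.6499, -0.0175, 0.0972]
eef_rot: [0.984, -0.179, 0.0, -0.0]
ft_force: [0.2, -1.3, -2.0]
width: 0.0128
grip_force: 20.0
```

Floor felt. I'll take the last 0.2 mm, open, and rise.

>>> {"op": "arm_command", "data": {"xyz": [[0,0,-0.0002],[0,0,-0.0002],[0,0,-0.0002]], "rot": [[0,0,0],[0,0,0],[0,0,0]], "squeeze": 5}}

```text
time: 12.4
ee_pos: [0.6499, -0.0175, 0.0971]
eef_rot: [0.984, -0.179, 0.0, -0.0]
ft_force: [-2.1, -1.5, 2.1]
width: 0.0132
grip_force: 5.0
```

>>> {"op": "arm_command", "data": {"xyz": [[0,0,0],[0,0,0],[0,0,0],[0,0,0],[0,0,0],[0,0,0]], "rot": [[0,0,0],[0,0,0],[0,0,0],[0,0,0],[0,0,0],[0,0,0]], "grip": 0.45}}

```text
time: 12.9
ee_pos: [0.6497, -0.0175, 0.0965]
eef_rot: [0.984, -0.179, -0.0, 0.0]
ft_force: [0.7, -1.0, -0.4]
width: 0.0374
grip_force: 0.0
```

>>> {"op": "arm_command", "data": {"xyz": [[0,0,0.01],[0,0,0.025],[0,0,0.045],[0,0,0.07],[0,0,0.09],[0,0,0.1],[0,0,0.1],[0,0,0.1]], "rot": [[0,0,0],[0,0,0],[0,0,0],[0,0,0],[0,0,0],[0,0,0],[0,0,0],[0,0,0]]}}

```text
time: 13.57
ee_pos: [0.6497, -0.0176, 0.1965]
eef_rot: [0.984, -0.179, 0.0, 0.0]
ft_force: [-0.5, -0.0, -0.4]
width: 0.0393
grip_force: 0.0
```

```bash
python3 - <<'E'
from fit import *
a=r.camera("top")[...,::-1].copy();b=r.camera("side")[...,::-1].copy()
bx=dict(side=(240,275,315,360))
print("tee",fit(dict(side=b),red,bx,.044,.013,.094,.116,[.648,-.016,-.36]))
f=lambda i:cv2.resize(i,(400,400),interpolation=cv2.INTER_CUBIC)
cv2.imwrite("pics/g3.png",np.hstack([f(a[180:300,280:400]),f(b[220:340,260:380])]))
E
python3 s.py
```

```text
tee (array([ 0.651 , -0.0138, -0.2388]), np.float64(0.15))
13.6667 [ 0.649  -0.0176  0.195 ] yaw -0.3601667497069928 F [-0.7192  0.2435 -0.8483] M [ 0.0451 -0.0179 -0.0065] [ 0.2172  0.4255 -0.3525  1.4115  0.147   1.3328 -2.0723]
```

View pics/g3.png

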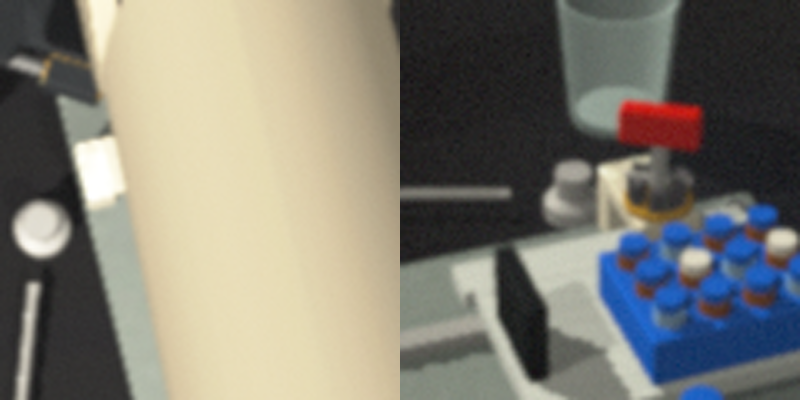

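The knob now stands turned and lifted by itself in its notch (side crop, red bar at (660,125)), and the tray is still at the back. Next is the handle.

>>> {"op": "arm_command", "data": {"xyz": [[0,0,0.01],[-0.01,-0.01,0.01],[-0.02,-0.02,0.01],[-0.03,-0.03,0.01],[-0.04,-0.04,0.01],[-0.05,-0.05,0.01],[-0.06,-0.06,0.01],[-0.07,-0.07,0.01],[-0.083,-0.0855,0.01],[-0.083,-0.0855,0.01],[-0.083,-0.0855,0.01],[-0.083,-0.0855,0.01],[-0.083,-0.0855,0.01],[-0.083,-0.0855,0.01],[-0.083,-0.0855,0.01],[-0.083,-0.0855,0],[-0.083,-0.0855,0],[-0.083,-0.0855,0],[-0.083,-0.0855,0],[-0.083,-0.0855,0]], "rot": [[0,0,0.12],[0,0,0.24],[0,0,0.36],[0,0,0.48],[0,0,0.6],[0,0,0.72],[0,0,0.84],[0,0,0.96],[0,0,1.08],[0,0,1.2],[0,0,1.32],[0,0,1.44],[0,0,1.56],[0,0,1.68],[0,0,1.8],[0,0,1.92],[0,0,2.04],[0,0,2.126],[0,0,2.126],[0,0,2.126]]}}

```text
time: 15.33
ee_pos: [0.5662, -0.1031, 0.1955]
eef_rot: [0.636, 0.772, -0.0, -0.001]
ft_force: [0.3, 0.7, 0.4]
width: 0.0391
grip_force: 0.0
```

```bash
python3 s.py; python3 - <<'E'
from fit import *
a=r.camera("top")[...,::-1].copy();b=r.camera("side")[...,::-1].copy()
print(fit(dict(side=b),dark,dict(side=(290,336,286,306)),.012,.056,.032,.077,[.566,-.097,.195]))
f=lambda i:cv2.resize(i,(400,400),interpolation=cv2.INTER_CUBIC)
cv2.imwrite("pics/g4.png",np.hstack([f(a[180:300,310:430]),f(b[220:340,240:360])]))
E
```

```text
15.3333 [ 0.5662 -0.1031  0.1955] yaw 1.762836712116735 F [0.3224 0.7387 0.4178] M [ 0.0287 -0.1104  0.0437] [ 0.6172  0.3025 -0.621   1.6057  0.1805  1.2932  0.1598]
(array([ 0.5656, -0.093 ,  0.1191]), np.float64(0.289))
```

View pics/g4.png

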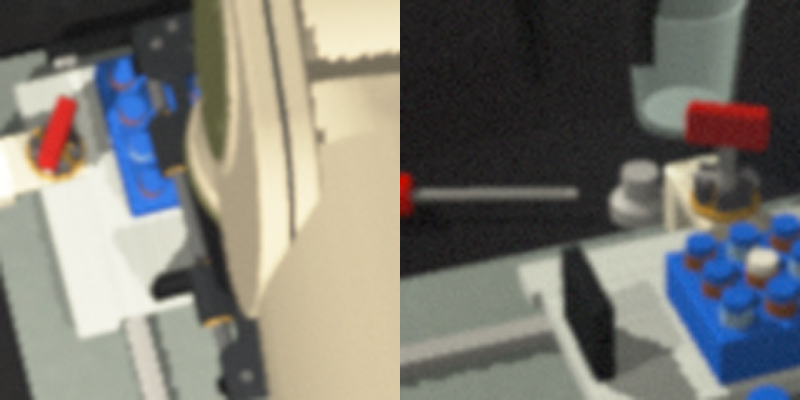

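The knob is in place and the fingers are over the fin, so I'll lower to z≈0.05 and close gently.

>>> {"op": "arm_command", "data": {"xyz": [[0,0,-0.025],[0,0,-0.05],[0,0,-0.075],[0,0,-0.095],[0,0,-0.115],[0,0,-0.128],[0,0,-0.138],[0,0,-0.145],[0,0,-0.147],[0,0,-0.147]], "rot": [[0,0,0],[0,0,0],[0,0,0],[0,0,0],[0,0,0],[0,0,0],[0,0,0],[0,0,0],[0,0,0],[0,0,0]]}}

```text
time: 16.27
ee_pos: [0.5669, -0.1031, 0.0497]
eef_rot: [0.635, 0.772, 0.0, 0.0]
ft_force: [0.2, 0.8, 0.8]
width: 0.0391
grip_force: 0.0
```

>>> {"op": "arm_command", "data": {"xyz": [[0,0,0],[0,0,0],[0,0,0],[0,0,0],[0,0,0],[0,0,0]], "rot": [[0,0,0],[0,0,0],[0,0,0],[0,0,0],[0,0,0],[0,0,0]], "grip": 0.0, "squeeze": 5}}

```text
time: 16.77
ee_pos: [0.565, -0.1037, 0.0495]
eef_rot: [0.635, 0.772, -0.002, -0.001]
ft_force: [-10.8, -2.2, 8.0]
width: 0.0128
grip_force: 5.0
```

>>> {"op": "arm_command", "data": {"xyz": [[-0.0007,-0.0001,0],[-0.0014,-0.0003,0],[-0.002,-0.0004,0],[-0.002,-0.0004,0],[-0.002,-0.0004,0]], "rot": [[0,0,0],[0,0,0],[0,0,0],[0,0,0],[0,0,0]]}}

```text
time: 17.18
ee_pos: [0.5645, -0.1037, 0.0495]
eef_rot: [0.635, 0.773, -0.0, -0.0]
ft_force: [-1.2, -0.8, -0.3]
width: 0.012
grip_force: 5.0
```

```bash
python3 s.py
```

```text
17.1833 [ 0.5645 -0.1037  0.0495] yaw 1.7656642611197984 F [-1.1519 -0.7608 -0.2971] M [-0.313   0.4331  0.0634] [ 0.5809  0.4467 -0.5826  1.7578  0.2826  1.0219  0.0891]
```

>>> {"op": "arm_command", "data": {"xyz": [[0,0,0],[-0.001,-0.0002,0],[-0.003,-0.0006,0],[-0.005,-0.001,0],[-0.0075,-0.0015,0],[-0.01,-0.002,0],[-0.0125,-0.0025,0],[-0.015,-0.003,0],[-0.0175,-0.0035,0],[-0.02,-0.004,0],[-0.02,-0.004,0]], "rot": [[0,0,0],[0,0,0],[0,0,0],[0,0,0],[0,0,0],[0,0,0],[0,0,0],[0,0,0],[0,0,0],[0,0,0],[0,0,0]], "squeeze": 15}}

```text
time: 18.1
ee_pos: [0.544, -0.1079, 0.0495]
eef_rot: [0.635, 0.772, -0.0, -0.0]
ft_force: [1.3, -3.8, -4.3]
width: 0.0119
grip_force: 15.0
```

```bash
python3 s.py
```

```text
18.1 [ 0.544  -0.1079  0.0495] yaw 1.7654126181305196 F [ 1.2712 -3.7951 -4.3311] M [-0.7527 -0.3539  0.1548] [ 0.6095  0.4089 -0.5896  1.8084  0.2655  1.0044  0.1085]
```

>>> {"op": "arm_command", "data": {"xyz": [[-0.002,-0.0008,0],[-0.005,-0.0016,0],[-0.008,-0.0023,0],[-0.011,-0.003,0],[-0.014,-0.0036,0],[-0.017,-0.0043,0],[-0.02,-0.005,0],[-0.023,-0.0056,0],[-0.026,-0.0063,0],[-0.029,-0.007,0],[-0.032,-0.0076,0],[-0.035,-0.0082,0],[-0.038,-0.0089,0],[-0.04,-0.0093,0],[-0.04,-0.0093,0]], "rot": [[0,0,0],[0,0,0],[0,0,0],[0,0,0],[0,0,0],[0,0,0],[0,0,0],[0,0,0],[0,0,0],[0,0,0],[0,0,0],[0,0,0],[0,0,0],[0,0,0],[0,0,0]]}}

```text
time: 19.35
ee_pos: [0.5039, -0.1161, 0.0495]
eef_rot: [0.635, 0.773, -0.0, -0.001]
ft_force: [0.1, 4.3, -3.7]
width: 0.012
grip_force: 15.0
```

```bash
python3 s.py
```

```text
19.35 [ 0.5039 -0.1161  0.0495] yaw 1.7661971031297454 F [ 0.0887  4.2643 -3.7158] M [ 1.1107 -0.1125  0.1167] [ 0.6681  0.334  -0.6025  1.9034  0.226   0.9728  0.1584]
```

>>> {"op": "arm_command", "data": {"xyz": [[-0.002,0.0004,0],[-0.005,-0.0002,0],[-0.008,-0.0008,0],[-0.011,-0.0014,0],[-0.014,-0.002,0],[-0.017,-0.0026,0],[-0.02,-0.0032,0],[-0.0215,-0.0035,0],[-0.0215,-0.0035,0]], "rot": [[0,0,0],[0,0,0],[0,0,0],[0,0,0],[0,0,0],[0,0,0],[0,0,0],[0,0,0],[0,0,0]]}}

```text
time: 20.1
ee_pos: [0.4825, -0.1205, 0.0495]
eef_rot: [0.635, 0.772, -0.0, -0.0]
ft_force: [-0.9, 1.4, -4.8]
width: 0.0117
grip_force: 15.0
```

```bash
python3 s.py
```

```text
20.1 [ 0.4825 -0.1205  0.0495] yaw 1.7654427882232977 F [-0.871   1.3805 -4.8297] M [0.4248 0.0408 0.14  ] [ 0.6984  0.2924 -0.6076  1.9528  0.203   0.9572  0.1875]
```

Travel is about 83.7 mm. From here I'll go in 1 mm rows and feel for the stop.

>>> {"op": "arm_command", "data": {"xyz": [[-0.001,-0.0001,0],[-0.002,-0.0003,0],[-0.003,-0.0005,0],[-0.004,-0.0007,0],[-0.005,-0.0009,0],[-0.005,-0.0009,0]], "rot": [[0,0,0],[0,0,0],[0,0,0],[0,0,0],[0,0,0],[0,0,0]]}}

```text
time: 20.6
ee_pos: [0.478, -0.1214, 0.0496]
eef_rot: [0.635, 0.773, -0.0, -0.0]
ft_force: [0.5, 1.1, -8.3]
width: 0.0121
grip_force: 15.0
```

>>> {"op": "arm_command", "data": {"xyz": [[-0.0005,-0.0001,0],[-0.001,-0.0002,0],[-0.001,-0.0002,0]], "rot": [[0,0,0],[0,0,0],[0,0,0]]}}

```text
time: 20.85
ee_pos: [0.4771, -0.1215, 0.0495]
eef_rot: [0.635, 0.773, -0.0, 0.0]
ft_force: [2.9, 0.9, -9.1]
width: 0.0122
grip_force: 15.0
```

>>> {"op": "arm_command", "data": {"xyz": [[-0.0005,-0.0001,-0.0002],[-0.001,-0.0002,-0.0004],[-0.001,-0.0002,-0.0004]], "rot": [[0,0,0],[0,0,0],[0,0,0]]}}

```text
time: 21.1
ee_pos: [0.4766, -0.1216, 0.0495]
eef_rot: [0.635, 0.773, 0.0, 0.0]
ft_force: [2.9, -0.2, -5.3]
width: 0.0119
grip_force: 15.0
```

>>> {"op": "arm_command", "data": {"xyz": [[-0.0004,-0.0001,0],[-0.0008,-0.0002,0],[-0.0008,-0.0002,0]], "rot": [[0,0,0],[0,0,0],[0,0,0]]}}

```text
time: 21.35
ee_pos: [0.4763, -0.1217, 0.0495]
eef_rot: [0.635, 0.773, 0.001, 0.001]
ft_force: [5.9, 1.0, -8.3]
width: 0.012
grip_force: 15.0
```

The stop is felt: the pull rises to 6 N while the handle hardly moves, at a travel of about 90 mm. I'll relax slightly, open and rise.

>>> {"op": "arm_command", "data": {"xyz": [[0.0008,0.0002,-0.0004],[0.0008,0.0002,-0.0004],[0.0008,0.0002,-0.0004]], "rot": [[0,0,0],[0,0,0],[0,0,0]], "squeeze": 5}}

```text
time: 21.6
ee_pos: [0.4764, -0.1217, 0.0493]
eef_rot: [0.635, 0.773, -0.0, 0.0]
ft_force: [-1.4, 1.6, 6.5]
width: 0.0124
grip_force: 5.0
```

>>> {"op": "arm_command", "data": {"xyz": [[0,0,0],[0,0,0],[0,0,0],[0,0,0],[0,0,0],[0,0,0]], "rot": [[0,0,0],[0,0,0],[0,0,0],[0,0,0],[0,0,0],[0,0,0]], "grip": 0.45}}

```text
time: 22.1
ee_pos: [0.4762, -0.1216, 0.0487]
eef_rot: [0.635, 0.773, 0.0, -0.0]
ft_force: [0.4, -0.7, 0.0]
width: 0.0374
grip_force: 0.0
```

>>> {"op": "arm_command", "data": {"xyz": [[0,0,0.01],[0,0,0.025],[0,0,0.045],[0,0,0.07],[0,0,0.1],[0,0,0.13],[0,0,0.15],[0,0,0.16],[0,0,0.16],[0,0,0.16]], "rot": [[0,0,0],[0,0,0],[0,0,0],[0,0,0],[0,0,0],[0,0,0],[0,0,0],[0,0,0],[0,0,0],[0,0,0]]}}

```text
time: 22.93
ee_pos: [0.476, -0.1216, 0.2084]
eef_rot: [0.635, 0.773, -0.0, 0.0]
ft_force: [0.1, 0.0, -0.1]
width: 0.0392
grip_force: 0.0
```

```bash
python3 s.py; python3 - <<'E'
from fit import *
b=r.camera("side")[...,::-1].copy()
f=lambda i:cv2.resize(i,(640,480),interpolation=cv2.INTER_CUBIC)
cv2.imwrite("pics/g5.png",f(b[220:400,180:420]))
E
```

```text
22.9333 [ 0.476  -0.1216  0.2084] yaw 1.765710768024165 F [ 0.0562  0.0477 -0.0584] M [-0.0209 -0.13   -0.0092] [ 0.7636  0.0894 -0.6327  1.7964  0.0554  1.2736  0.3115]
```

View pics/g5.png

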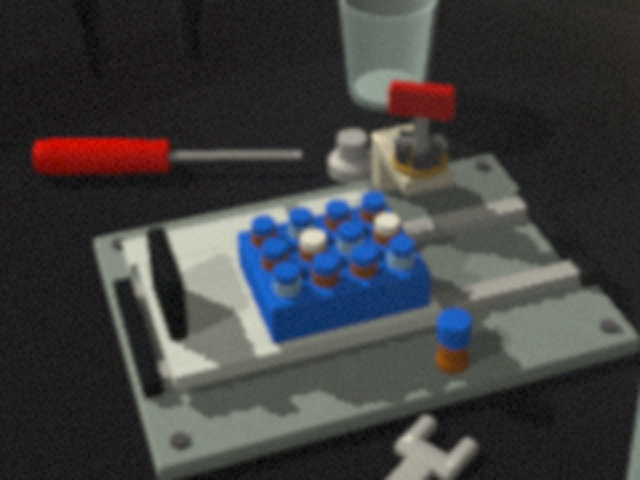

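The tray is at its front stop bar, with the handle at (167,285) against the black stop at (137,335). The knob is still up in its notch at (422,100), the spare vial stands undisturbed and the gripper is clear. Handing in.

```bash
python3 -c "
from bench import r
print(r.close_job())"
```

```text
the job is handed in; nothing more can be done
None
```

The knob is resting by itself in its notch, the tray is drawn out to its front stop and let go, and I handed the job in at about 23 s; the hand-in returned no verdict.

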